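# Start the egg cooker: load the egg, put the lid on, set the dial by clicks

## Robot

A 6-joint arm with a two-finger parallel gripper is mounted at the origin on a cart in front of the work surface, level with it; the furniture and walls round the work are solid. World frame = base frame: x ahead of the robot, y to its left, z up, the work surface at z = 0. Lengths are in mm, angles in rad, forces in N, time in s.
With the tool pointing down it reaches from about 300 to 775 mm from the base axis. Payload 14.6 kg.
Tool frame: the origin (TCP) lies at the very end of the fingers, on their centre line; the grasp point (between the pads) lies 19 mm behind it; z points along the fingers, y is the line along which they close (so a half turn about z gives the same grasp; the last joint's range is limited). The gripper opens to 94 mm and grips with 3 to 60 N. Pads are 16 mm wide; open, the fingers measure 119 mm over their backs; the gripper's body (75 mm by 177 mm) begins 78 mm behind the grasp point.
Start: joints at [-1.356, 0.3, 1.521, -0, 1.321, -0.067], TCP at [152.94, -528.298, 205.446] pointing down, gripper open.
Joint ranges: [-3.03, 3.03], [-0.79, 2.21], [0.23, 2.52], [-1.04, 4.18], [0, 3.07], [-2.55, 2.55]. Speed limits (rad/s): [2.22, 2.22, 2.57, 3.14, 3.14, 3.14].

## Interface

Orientations are given as [roll, pitch, yaw] about the fixed x, y, z axes, in that order (R = Rz(yaw) Ry(pitch) Rx(roll)).
In Python, from cell import manip gives the robot as it stands.
- The arm moves only by the tool servo_tool, never from a script. Its argument "motion" is a list that holds one entry, the list of rows, each a list of 7 numbers: the shift along the world's x, y, z as a fraction of full scale, then the turn, a rotation vector about the world's x, y, z as a fraction of full scale, then the closure, from 0 (fully open) to 1 (shut). In form: [[[x, y, z, rx, ry, rz, gripper], ...]]. A call has 1 to 10 rows; each row is the pose to reach, as a shift and turn from the pose commanded when the call began, turning the shorter way round; what a row does not reach only later rows make up. Full scale, the value 1, is 0.5 m for a shift and pi rad for a turn. A row lasts 1/10 s, in which the tool goes at most 50 mm and 8.59 degrees, less where a joint would pass 70% of its speed; a pose out of reach is approached as far as the arm can. A call with a number of a shift or a turn outside -1 to 1 is refused whole. A call with a gripper value outside its range is refused whole. The fingers move at their own pace and stop on an object; "newtons" is the grip in N (left out, the last holds). Time passes only in rows, so rows that repeat a pose let the fingers close. It gives the time, the measured TCP pose, the force, the opening and the grip force at its end, in the units of the state.
- manip.read_state(): the state, without advancing time (a new reading comes with each control period).
- manip.camera(name): name is "scene" or "top"; returns a dict with "frame" (400x640x3 uint8, red, green, blue), "range_z" (400x640 float32, mm along the optical axis (not along the pixel's ray), 0 where there is no reading), "vfov" (degrees; the focal length in pixels is half the picture's height over the tangent of half this angle, whatever the lens; pixels are square), "cx", "cy" (the principal point, pixels), "cam_to_world" (4x4, takes a point from camera to world coordinates). Camera axes: x right, y down, z forward; pixel columns grow to the right and rows downward; lengths in mm; the calibration is good to about 2 mm. A picture is of the moment at which its call begins.
- manip.sign_off(): hands the job in; it is judged then, once.
The state is a dict: "clock": time; "joints": joint angles; "qd": joint speeds; "effort": joint torques, N m; "eef_pos": TCP position; "eef_rot": TCP orientation; "wrist_force": force on the tool from outside, world axes, zero at the start; "moment": the same for the moment, N m; "finger_gap": finger opening in mm; "finger_force": force on a finger pad.
Only numpy, scipy, OpenCV 4.12 (cv2) and the standard library are available. Lean on these libraries where they do the work, as an engineer would, in place of code of your own. Each camera call takes 0.05 s, during which the arm holds its last target. There are 200 camera calls.

## Task

Get the egg cooking: pick up the loose egg (it rolls easily), set it down (do not drop it) on the little ring seat in the middle of the egg cooker, and then put the clear lid on the cooker. Then turn the dial on the sloping front to position 6, that is, the sixth click from its off stop, let go of it, and press the start button all the way down and release it. Leave the salt shaker, yoghurt pot, chocolate bar and blue-patterned cup where they are.

Things in the scene. Friction and masses are not known exactly. Their poses are not given: they have to be found in the camera images.
- egg_center (a point): Centre of a brown egg (57 mm long, 44 mm in diameter, 60 g) that lies loose on its side on the worktop, its centre 22 mm up. It rolls at a touch, at right angles to its long axis, so the fingers must come down on both sides of it. Its own x axis is the long axis; it may be gripped across the 44 mm width.
- egg_seat (a point): Where the egg's centre is when seated on the pale cream cooker (wedge-fronted, 170 wide, 216 deep, fixed): 34 mm above its flat top plate, which is 64 mm above the worktop. The seat is a white ring (36 mm outside, 27 inside, 14 high) on the plate; the egg lies on its side on it in any direction. Axes are the cooker's: x from its sloping front to its back, y to its left, z up.
- lid_knob (a point): Centre of the gripping band (28 mm across, 22 mm high) of the black knob on the see-through lid: a round dome open below, 100 mm across, wall 4 mm, 68 mm high without the knob, 106 mm with it, 140 g, standing loose on the worktop. This point is on its axis, 95 mm above its lower rim and 27 mm above the dome.
- lid_home (a point): Where the centre of the lid's knob is when the lid is on the cooker: 95 mm above the top plate, straight above the egg seat. The lid's rim stands on the plate round a steel lip 84 mm in diameter and 8 mm high, with 4 mm play all round. The seated egg's top is 56 mm above the plate.
- dial_grip (a point): On the dial's axis, 33 mm out from the sloping front, whose normal leans 31 degrees from vertical to the cooker's front. The black bar to grip is 44 mm long, 13 thick and stands 40 mm out; under it is a skirt 46 across and 4 high. The point turns with the dial: z is its axis, out of the panel; y runs along the bar to the pointer end (white line); x is across the bar.
- dial (a joint): Angle of the dial: 0 at the off stop (pointer to the cooker's left, longer red tick), growing clockwise seen from outside. It clicks every 0.3927 rad (22.5 deg): position n is at n x 0.3927, a white tick each for 1 to 8, a stop just past 8. It starts at a position from 0 to 3. A click takes about 0.07 N m; let go near a position, it settles into it.
- start_button_top (a point): Middle of the top of the round green start button (26 mm across) on the sloping panel, to the right of the dial, centre 88 mm from the dial's axis. It is pressed square to the panel; z of this point points out of the panel.
- start_button (a joint): Travel of the start button: 0 released, 0.006 m fully down (5 N); a spring brings it back.
- salt_center (a point): Salt shaker, bystander: 44 mm across, 90 mm high, centre.
- yoghurt_center (a point): Yoghurt pot, bystander: 72 mm across, 72 mm high, centre (the nearer of two such pots). Above and behind it hang wall cabinets: from 0.23 m up, their doors stand at x = 0.67 m and the door handles reach x = 0.63 m, so swing the arm drawn in.
- chocolate_center (a point): Chocolate bar in blue wrapping, bystander: 52 x 150 x 12 mm, lying flat to the left behind the work, centre.
- cup_b_center (a point): White espresso cup with blue pattern, bystander: 62 x 88 mm with handle, 50 mm high, centre.
Things that resemble listed ones, but are neither listed nor needed, are in the scene too. Of the things that look like the part that bears egg_center, the smaller one is meant.

How it is judged:
By the outcome, as a careful person would: the job done as asked, in the order asked, and still so for the second after the job is handed in, with the robot touching nothing.
It also fails if it takes over 72 s, if anything falls off the work surface, if the arm or the gripper's body presses on something with over 40 N, if the wrist force passes 120 N, or if a joint passes its speed limit or range.

## Working session

There is one attempt and no reset: what is moved stays moved. The work goes in short steps, Python scripts to look and compute and a tool call to move; the robot and the scene stay as the last step left them, time stands still between calls to the robot, and variables do not carry over. Pictures are saved under pics/ and viewed, at most 10 in all, crops included, and the job is handed in when it is done.

Besides the shell and the picture viewer there is one more tool, called after "Request:" as name([rows], argument=value, ...), one row to a line, values as JSON. servo_tool: Moves the arm, as the interface text tells. Its arguments: {"type":"object","properties":{"motion":{"type":"array"},"newtons":{"type":"number"}},"required":["motion"]}

```bash
mkdir -p pics; ls; cat > h.py <<'E'
import numpy as np,cv2
from cell import manip
def shot(n):
    c=manip.camera(n); np.savez(f'pics/{n}.npz',**{k:c[k] for k in c}); return c
def load(n): return np.load(f'pics/{n}.npz')
def cloud(c):
    z=c['range_z'].astype(float); f=200/np.tan(np.radians(float(c['vfov']))/2)
    v,u=np.mgrid[0:400,0:640]
    p=np.stack([(u-float(c['cx']))/f*z,(v-float(c['cy']))/f*z,z],-1)
    T=c['cam_to_world']; w=p@T[:3,:3].T+T[:3,3]; w[z==0]=np.nan; return w
def save(c,name,box=None,s=1):
    im=c['frame'][...,::-1]
    if box: u0,v0,u1,v1=box; im=im[v0:v1,u0:u1]
    cv2.imwrite(f'pics/{name}.png',cv2.resize(im,None,fx=s,fy=s,interpolation=cv2.INTER_CUBIC))
E
python3 - <<'E'
from h import *
for n in ('scene','top'):
    c=shot(n); save(c,n+'0'); print(n,c['vfov'],c['cx'],c['cy'],np.round(c['cam_to_world'],3).tolist())
print(manip.read_state())
E
```

```text
pics
scene 50.16199264653483 320.7616000680241 202.4047237618507 [[-0.681, -0.534, 0.5, -18.351], [-0.732, 0.486, -0.477, 536.465], [0.012, -0.691, -0.723, 971.293], [0.0, 0.0, 0.0, 1.0]]
top 56.79774962402959 316.8015263553847 198.34633603694988 [[-0.019, -0.996, 0.082, 476.513], [-1.0, 0.019, -0.006, 16.739], [0.005, -0.082, -0.997, 1193.906], [0.0, 0.0, 0.0, 1.0]]
{'clock': 0.1, 'joints': array([-1.35559812e+00,  3.00372790e-01,  1.52154884e+00,  1.04457995e-05,
        1.32068595e+00, -6.66042877e-02]), 'qd': array([-0.00033323, -0.00123563, -0.00282479, -0.0001776 , -0.00119696,
       -0.00015642]), 'effort': array([-1.15995008e-03, -5.32644868e+01, -3.53285229e+01,  7.09000672e-02,
        2.34696642e-02, -5.43078534e-05]), 'eef_pos': array([ 152.89344899, -528.06742801,  204.95389005]), 'eef_rot': array([-3.14058065e+00, -7.76440831e-05,  2.81799866e-01]), 'wrist_force': array([ 0.19459382, -0.19733118, -0.60319607]), 'moment': array([ 0.05111798, -0.01319145, -0.01564588]), 'finger_force': 0.0, 'finger_gap': 94.04349481053403}
```

View pics/scene0.png

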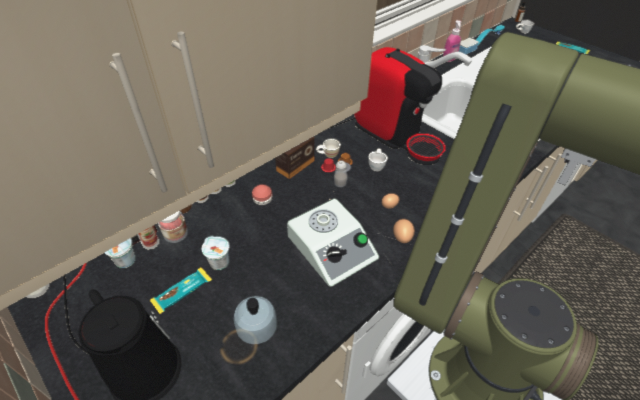

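View pics/top0.png

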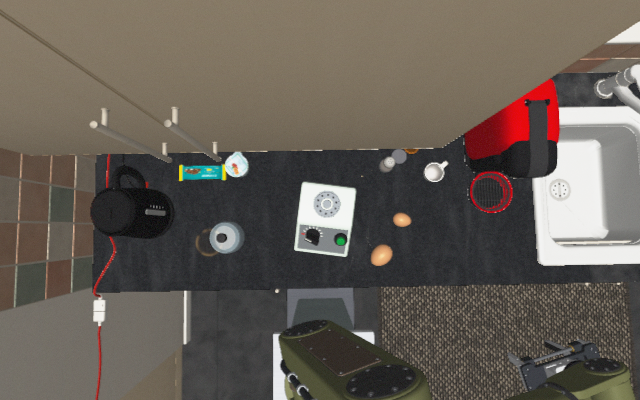

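The scene view shows two eggs, at (390,201) and (403,231), the cooker at (333,240) and the lid at (255,320). In the top view the eggs are at (402,219) and (382,255), the cooker at (326,218), the dial at (314,236), the button at (341,240), the lid knob at (222,237), the salt at (388,164), the yoghurt at (236,165), the chocolate at (203,172) and a cup at (433,172). The egg at (402,219) in the top view looks smaller, so it should be the one meant. I'll measure both eggs and confirm in a crop.

```bash
python3 - <<'E'
from h import *
c=load('top'); w=cloud(c); s=load('scene'); ws=cloud(s)
save(c,'crop1',(290,175,430,270),5)
def blob(c,w,box,name):
    u0,v0,u1,v1=box; hsv=cv2.cvtColor(c['frame'],cv2.COLOR_RGB2HSV)
    m=np.zeros((400,640),bool); m[v0:v1,u0:u1]=True
    m&=(hsv[...,0]<22)&(hsv[...,1]>60)&(hsv[...,2]>90)&~np.isnan(w[...,0])
    p=w[m]; p=p[(p[:,2]>8)]; q=p[:,:2]; r=cv2.minAreaRect(q.astype(np.float32))
    e,V=np.linalg.eigh(np.cov(q.T)); print(name,len(p),'rect',np.round(r[0],1),np.round(r[1],1),'axis',np.degrees(np.arctan2(V[1,1],V[0,1])).round(1),'sd',np.sqrt(e).round(1),'ztop',np.percentile(p[:,2],[50,95,99]).round(1))
blob(c,w,(388,205,416,233),'A top');blob(c,w,(366,238,400,272),'B top')
blob(s,ws,(376,188,402,214),'A sc');blob(s,ws,(388,214,418,248),'B sc')
# cooker top plate
for n,W in (('top',w),('scene',ws)):
    m=(abs(W[...,2]-64)<4)&(W[...,0]>300)&(W[...,0]<620)&(abs(W[...,1])<150)
    r=cv2.minAreaRect(W[m][:,:2].astype(np.float32)); print(n,'plate',m.sum(),np.round(r[0],1),np.round(r[1],1),round(r[2],2),np.median(W[m][:,2]).round(1))
    m=(abs(W[...,2]-78)<4)&(W[...,0]>300)&(W[...,0]<620)&(abs(W[...,1])<150)
    P=W[m];print('ring',m.sum(),np.round(cv2.minEnclosingCircle(P[:,:2].astype(np.float32)),1) if 0 else (P[:,:2].min(0).round(1),P[:,:2].max(0).round(1),P[:,:2].mean(0).round(1)))
    m=(W[...,2]>40)&(W[...,2]<125)&(W[...,0]>250)&(W[...,0]<520)&(W[...,1]>130)&(W[...,1]<330)
    P=W[m];k=P[P[:,2]>80]; print('lid',m.sum(),P.mean(0).round(1),'knob',len(k),k.mean(0).round(1) if len(k) else '',P[:,2].max())
# table check
print('table',np.median(w[225:235,260:280,2]),np.median(ws[270:280,390:400,2]))
E
```

```text
A top 200 rect [ 500.2 -256.8] [54.2 41. ] axis 77.7 sd [11.1 14. ] ztop [37.1 43.5 45.4]
B top 355 rect [ 390.8 -185.9] [58.1 70.5] axis 135.3 sd [14.2 18.3] ztop [49.7 57.9 60.2]
A sc 194 rect [ 495.2 -248.3] [50.7 37. ] axis 59.1 sd [ 9.5 13.4] ztop [35.2 44.5 45.4]
B sc 385 rect [ 389.1 -180.8] [55.6 68.3] axis 144.5 sd [14.1 16.8] ztop [47.3 58.8 60.1]
top plate 2000 [525.3 -14.7] [168.9 172.4] 81.84 63.7
ring 109 (array([433.6, -54.7]), array([586.5,  50.6]), array([504.1,   3.5]))
lid 786 [455.9 287.1  67.5] knob 82 [455.7 292.7 103.4] 109.11448509169713
scene plate 1847 [519.  -10.4] [169.2 183.6] 81.64 64.0
ring 133 (array([429.5, -50.9]), array([590.7,  52.4]), array([503. ,   6.9]))
lid 1111 [443.  297.   69.1] knob 153 [451.9 299.2 101.8] 110.81767613864099
table -0.7536747060388507 nan
```

View pics/crop1.png

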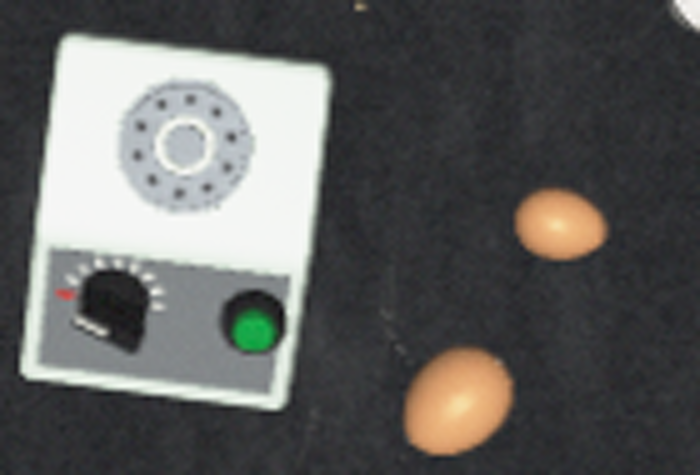

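The crop confirms it. The egg at crop (561,224), top-view pixel (402.2,219.8), is about 56x44 mm with its top 45 mm up, so it's the small one. The other, at (382,255), is about 70x58 mm. The ring centre is at crop (185,146) and the button at (255,328). One closer look at the dial and lid.

```bash
cat >> h.py <<'E'
def ray(c,u,v,z):
    f=200/np.tan(np.radians(float(c['vfov']))/2); T=c['cam_to_world']
    d=T[:3,:3]@np.array([(u-float(c['cx']))/f,(v-float(c['cy']))/f,1]); o=T[:3,3]
    return o+d*(z-o[2])/d[2]
E
python3 - <<'E'
from h import *
c=load('top'); w=cloud(c); s=load('scene'); ws=cloud(s)
save(s,'crop2',(228,192,388,342),4)
def sil(c,box,z,n):
    u0,v0,u1,v1=box; hsv=cv2.cvtColor(c['frame'],cv2.COLOR_RGB2HSV)[v0:v1,u0:u1]
    m=((hsv[...,0]<22)&(hsv[...,1]>60)&(hsv[...,2]>60)).astype(np.uint8)
    k=max(cv2.findContours(m,0,1)[0],key=cv2.contourArea); e=cv2.fitEllipse(k); u,v=e[0][0]+u0,e[0][1]+v0
    print(n,(round(u,1),round(v,1)),np.round(e[1],1),round(e[2],1),ray(c,u,v,z).round(1))
sil(c,(388,205,416,233),22,'egg top'); sil(s,(376,188,402,214),22,'egg scene')
print('seat top',ray(c,327,204.2,78).round(1))
for n,W,C in (('top',w,c),('scene',ws,s)):
    m=(W[...,2]>98)&(W[...,2]<115)&(W[...,0]>350)&(W[...,0]<560)&(W[...,1]>200)&(W[...,1]<380)
    P=W[m]; v,u=np.nonzero(m); print(n,'knob',len(P),P.mean(0).round(1),P.min(0).round(1),P.max(0).round(1),u.mean(),v.mean(), P[P[:,2]>103].mean(0).round(1))
    # panel plane: gray panel
    hsv=cv2.cvtColor(C['frame'],cv2.COLOR_RGB2HSV)
    g=(hsv[...,0]>45)&(hsv[...,0]<85)&(hsv[...,1]>120)&(W[...,0]>300)&(W[...,0]<520)&(abs(W[...,1])<150)
    v,u=np.nonzero(g);print('green',g.sum(),u.mean(),v.mean(),W[g].mean(0).round(1))
    m=(W[...,2]>15)&(W[...,2]<60)&(W[...,0]>330)&(W[...,0]<440)&(W[...,1]>-110)&(W[...,1]<90)
    P=W[m]
    # robust plane fit
    best=None;rng=np.random.default_rng(0)
    for i in range(500):
        a,b,d=P[rng.choice(len(P),3,False)]; nn=np.cross(b-a,d-a); nn/=np.linalg.norm(nn)+1e-9; nn*=np.sign(nn[2])
        if nn[2]<.7: continue
        k=abs((P-a)@nn)<2
        if best is None or k.sum()>best.sum(): best=k
    Q=P[best];cc=Q.mean(0);nn=np.linalg.svd(Q-cc)[2][2];nn*=np.sign(nn[2]);print('panel',best.sum(),cc.round(1),nn.round(3),'lean',np.degrees(np.arccos(nn[2])).round(1),'yaw',np.degrees(np.arctan2(-nn[1],-nn[0])).round(2))
    m=(abs(W[...,2]-64)<2.5)&(W[...,0]>300)&(W[...,0]<640)&(abs(W[...,1])<150)
    # side edges: per-x-bin y extremes
    mm=(W[...,2]>55)&(W[...,2]<70)&(W[...,0]>440)&(W[...,0]<600)&(abs(W[...,1])<150);P=W[m]
    x=np.arange(455,590,8);L=[(P[abs(P[:,0]-t)<4,1].max(),P[abs(P[:,0]-t)<4,1].min()) for t in x];L=np.array(L)
    print('L edge',np.polyfit(x-500,L[:,0],1).round(3),'R edge',np.polyfit(x-500,L[:,1],1).round(3))
E
```

```text
egg top (401.6, 219.3) [13.9 18.4] 101.1 [ 500.9 -257.8   22. ]
egg scene (390.1, 200.2) [14.5 17.8] 66.6 [ 501. -256.   22.]
seat top [549.6 -20.7  78. ]
top knob 72 [455.4 293.9 105. ] [442.9 281.2  98.5] [469.3 306.9 109.1] 220.45833333333334 237.76388888888889 [455.8 294.  105.7]
green 60 340.21666666666664 240.68333333333334 [438.7 -59.2  60.6]
panel 318 [422.   -5.6  23.8] [-0.516  0.061  0.855] lean 31.3 yaw -6.71
L edge [ 0.289 49.319] R edge [ -0.468 -78.876]
scene knob 114 [453.9 298.5 105.4] [441.4 284.   98. ] [468.4 311.4 110.8] 251.5701754385965 303.3859649122807 [454.7 297.9 106. ]
green 77 361.7402597402597 238.46753246753246 [436.9 -55.3  60.3]
panel 483 [ 4.227e+02 -2.000e-01  2.440e+01] [-0.518  0.076  0.852] lean 31.6 yaw -8.38
L edge [ 0.278 54.676] R edge [ -0.508 -73.76 ]
```

View pics/crop2.png

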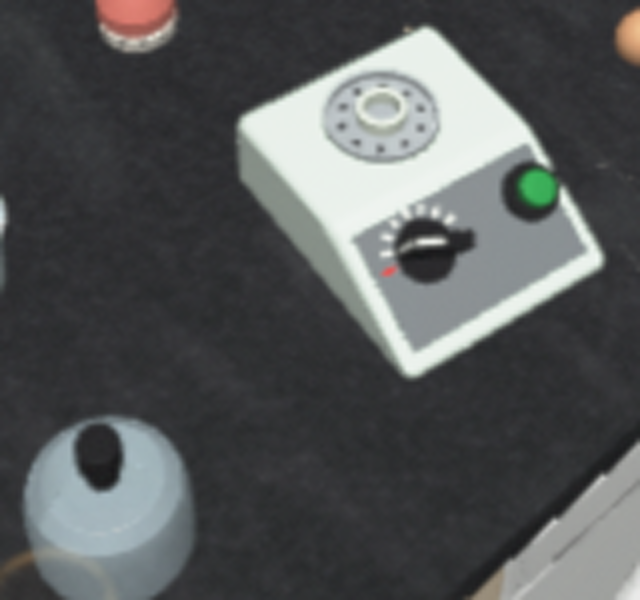

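The enlarged scene crop shows the ring at (381,108), the dial at (427,250) with its white line near (428,242), the button at (538,187) and the lid knob at (100,455). Both cameras put the egg at about (501,-257), long axis about 78°, so I'll go above it with the closing line at -12°.

Request:
servo_tool([
  [[0.696, 0.542, -0.15, 0, 0, 0.343, 0], [0.696, 0.542, -0.15, 0, 0, 0.343, 0], [0.696, 0.542, -0.15, 0, 0, 0.343, 0], [0.696, 0.542, -0.15, 0, 0, 0.343, 0], [0.696, 0.542, -0.15, 0, 0, 0.343, 0], [0.696, 0.542, -0.15, 0, 0, 0.343, 0], [0.696, 0.542, -0.15, 0, 0, 0.343, 0], [0.696, 0.542, -0.15, 0, 0, 0.343, 0], [0.696, 0.542, -0.15, 0, 0, 0.343, 0], [0.696, 0.542, -0.15, 0, 0, 0.343, 0]],
])

```text
clock: 1.1
eef_pos: [503.5, -253.6, 128.9]
eef_rot: [-3.14, -0.001, 1.364]
wrist_force: [-0.5, -0.7, -0.4]
finger_gap: 94.3
finger_force: 0.0
```

```bash
python3 - <<'E'
from h import *
c0=load('top'); s0=load('scene')
st=manip.read_state(); print(st['clock'],st['eef_pos'].round(1),st['eef_rot'].round(3))
print('seat top',ray(c0,327,204.2,78).round(1),'seat scene',ray(s0,323.25,219,78).round(1))
th=np.radians(-7.3)
R=np.array([[np.cos(th),-np.sin(th),0],[np.sin(th),np.cos(th),0],[0,0,1]])
l=np.radians(31); n=R@[-np.sin(l),0,np.cos(l)]; up=R@[np.cos(l),0,np.sin(l)]; left=R@[0,1,0]
print('n',n.round(4),'up',up.round(4),'left',left.round(4))
for nm,C in (('top',c0),('scene',s0)):
    W=cloud(C); hsv=cv2.cvtColor(C['frame'],cv2.COLOR_RGB2HSV)
    reg=(W[...,0]>330)&(W[...,0]<480)&(W[...,1]>-110)&(W[...,1]<90)&(W[...,2]>10)
    h=np.where(reg,W@n,np.nan)
    pan=reg&(W[...,2]<60)&(W[...,0]<440)&(abs(W[...,1])<90)
    hh=np.histogram(h[pan],np.arange(-220,-100,1)); h0=hh[1][hh[0].argmax()]+.5; 
    print(nm,'panel h',h0,hh[0].max())
    bar=reg&(h-h0>22)&(h-h0<50)&(W@left>-30); P=W[bar]; a=np.stack([P@left,P@up,P@n-h0],1)
    r=cv2.minAreaRect(a[:,:2].astype(np.float32)); e,V=np.linalg.eigh(np.cov(a[:,:2].T))
    print('bar',len(P),'left,up,h mean',a.mean(0).round(1),'rect',np.round(r,1) if 0 else r,'hmax',a[:,2].max().round(1),'axis deg from left toward up',np.degrees(np.arctan2(V[1,1],V[0,1])).round(1), 'world',P.mean(0).round(1))
    wh=bar&(hsv[...,2]>110); 
    if wh.any(): b=W[wh]; print('white',wh.sum(),(b@left).mean().round(1),(b@up).mean().round(1))
    g=(hsv[...,0]>45)&(hsv[...,0]<85)&(hsv[...,1]>120)&reg
    g&=h-h0>h[g].max()-h0-6
    b=W[g];print('btn',g.sum(),b.mean(0).round(1),(b@left).mean().round(1),(b@up).mean().round(1),'h',np.median(b@n-h0).round(1))
im=shot('top'); save(im,'t1')
ts=shot('scene'); a=im['frame'][...,::-1]; b=ts['frame'][...,::-1]
c1=cv2.resize(a[190:250,360:440],None,fx=5,fy=5,interpolation=2); c2=cv2.resize(b[170:230,350:430],None,fx=5,fy=5,interpolation=2)
d1=cv2.resize(c0['frame'][220:260,290:360,::-1],(400,229),interpolation=2); d2=cv2.resize(s0['frame'][235:275,310:380,::-1],(400,229),interpolation=2)
cv2.imwrite('pics/m1.png',np.vstack([np.hstack([c1,c2]),np.hstack([d1,d2])]))
E
```

```text
1.1 [ 503.5 -253.6  128.9] [-3.140e+00 -1.000e-03  1.364e+00]
seat top [549.6 -20.7  78. ] seat scene [548.4 -15.2  78. ]
n [-0.5109  0.0654  0.8572] up [ 0.8502 -0.1089  0.515 ] left [0.1271 0.9919 0.    ]
top panel h -196.5 137
bar 118 left,up,h mean [ 66.5 411.6  32.7] rect ((46.17211151123047, 409.41680908203125), (121.60327911376953, 25.390634536743164), 2.2768969535827637) hmax 43.3 axis deg from left toward up -176.4 world [442.1  10.4  71.6]
white 36 26.7 410.6
btn 35 [435.8 -59.1  61.7] -3.3 408.8 h 22.9
scene panel h -195.5 176
bar 124 left,up,h mean [ 70.9 409.1  33.9] rect ((49.79966735839844, 407.8205261230469), (119.38823699951172, 23.926599502563477), 2.2978475093841553) hmax 42.9 axis deg from left toward up -177.3 world [439.4  15.2  72.1]
white 52 48.2 411.0
btn 44 [434.7 -56.2  61.8] -0.5 407.5 h 22.9Traceback (most recent call last):
  File "<stdin>", line 27, in <module>
    return format.read_array(
           ~~~~~~~~~~~~~~~~~^
        bytes,
        ^^^^^^
    ...<2 lines>...
        max_header_size=self.max_header_size
        ^^^^^^^^^^^^^^^^^^^^^^^^^^^^^^^^^^^^
    )
    ^
    data = _read_bytes(fp, read_size, "array data")
    r = fp.read(size - len(data))
    data = self._read1(n)
    self._update_crc(data)
    ~~~~~~~~~~~~~~~~^^^^^^
    raise BadZipFile("Bad CRC-32 for file %r" % self.name)
zipfile.BadZipFile: Bad CRC-32 for file 'frame.npy'
```

Request:
servo_tool([
  [[0, 0, -0.05, 0, 0, 0, 0], [0, 0, -0.12, 0, 0, 0, 0], [0, 0, -0.18, 0, 0, 0, 0], [0, 0, -0.22, 0, 0, 0, 0], [0, 0, -0.24, 0, 0, 0, 0], [0, 0, -0.251, 0, 0, 0, 0], [0, 0, -0.251, 0, 0, 0, 0], [0, 0, -0.251, 0, 0, 0, 0]],
])

```text
clock: 2.0
eef_pos: [501.3, -257.8, 6.0]
eef_rot: [3.14, 0.0, 1.359]
wrist_force: [0.1, -0.0, 0.7]
finger_gap: 93.9
finger_force: 0.0
```

```bash
python3 - <<'E'
from h import *
st=manip.read_state(); print(st['clock'],st['eef_pos'].round(1),st['eef_rot'].round(3),st['wrist_force'].round(1))
a0=cv2.imread('pics/top0.png'); b0=cv2.imread('pics/scene0.png')
im=manip.camera('top');ts=manip.camera('scene'); a=im['frame'][...,::-1]; b=ts['frame'][...,::-1]
c1=cv2.resize(a[190:250,360:440],None,fx=5,fy=5,interpolation=2); c2=cv2.resize(b[170:230,350:430],None,fx=5,fy=5,interpolation=2)
d1=cv2.resize(a0[220:260,290:360],(400,229),interpolation=2); d2=cv2.resize(b0[235:275,310:380],(400,229),interpolation=2)
cv2.imwrite('pics/m1.png',np.vstack([np.hstack([c1,c2]),np.hstack([d1,d2])]))
E
```

```text
2.0 [ 501.3 -257.8    6. ] [3.14  0.    1.359] [ 0.1 -0.   0.7]
```

View pics/m1.png

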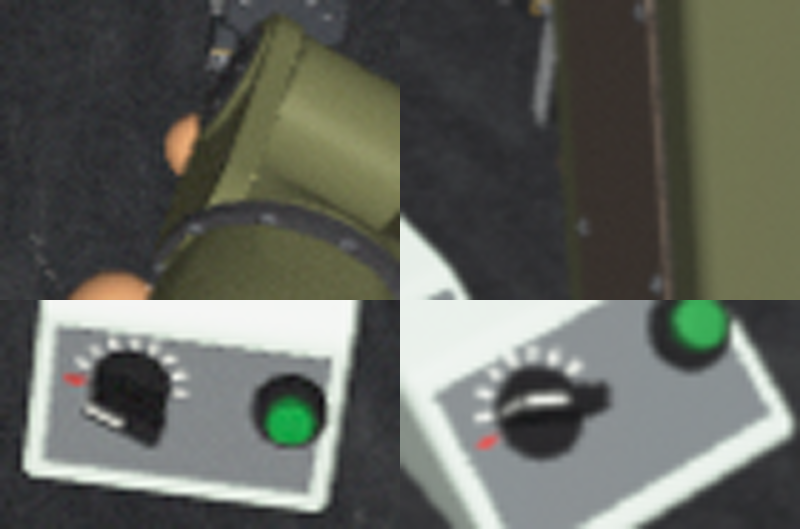

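The egg is still between the fingers, visible at (180,150). The dial bar's white line is on its left half, pointing left and slightly up the slope, which suggests position 1. Closing gently.

Request:
servo_tool([
  [[0, 0, 0, 0, 0, 0, 0.4], [0, 0, 0, 0, 0, 0, 0.5], [0, 0, 0, 0, 0, 0, 0.6], [0, 0, 0, 0, 0, 0, 0.6], [0, 0, 0, 0, 0, 0, 0.6], [0, 0, 0, 0, 0, 0, 0.6], [0, 0, 0, 0, 0, 0, 0.6]],
], newtons=10)

```text
clock: 2.8
eef_pos: [500.9, -257.3, 4.9]
eef_rot: [-3.141, -0.0, 1.359]
wrist_force: [-0.6, 0.4, -0.3]
finger_gap: 43.4
finger_force: 10.0
```

Request:
servo_tool([
  [[0, 0, 0.02, 0, 0, 0, 0.6], [0, 0, 0.06, 0, 0, 0, 0.6], [0, 0, 0.12, 0, 0, 0, 0.6], [0, 0, 0.18, 0, 0, 0, 0.6], [0, 0, 0.23, 0, 0, 0, 0.6], [0, 0, 0.26, 0, 0, 0, 0.6], [0, 0, 0.27, 0, 0, 0, 0.6], [0, 0, 0.27, 0, 0, 0, 0.6]],
])

```text
clock: 3.6
eef_pos: [501.0, -257.4, 140.6]
eef_rot: [3.141, 0.0, 1.359]
wrist_force: [0.1, 0.3, -0.8]
finger_gap: 43.7
finger_force: 10.0
```

```bash
python3 - <<'E'
from h import *
st=manip.read_state(); print(st['clock'],st['eef_pos'].round(1),st['finger_gap'],st['finger_force'])
c=shot('top');s=shot('scene')
th=np.radians(-7.3)
for nm,C in (('top',c),('scene',s)):
    W=cloud(C); g=C['frame'].astype(int); hsv=cv2.cvtColor(C['frame'],cv2.COLOR_RGB2HSV)
    # gray disc on plate: grey pixels at z~64-72
    reg=(abs(W[...,2]-66)<8)&(W[...,0]>480)&(W[...,0]<620)&(abs(W[...,1]+18)<70)
    br=hsv[...,2]; d=reg&(br<215)
    v,u=np.nonzero(d); k=cv2.convexHull(np.stack([u,v],1).astype(np.float32)); e=cv2.fitEllipse(k)
    print(nm,'disc',d.sum(),np.round(e[0],1),np.round(e[1],1),'at z 68',ray(C,*e[0],68).round(1))
    r=(W[...,2]>74)&(W[...,2]<84)&(np.hypot(W[...,0]-549,W[...,1]+18)<28); P=W[r]; print('ring pts',len(P),P.mean(0).round(1),np.percentile(br[reg],[5,25,50,75,95]))
    # plate mask corners
    n=np.array([-np.sin(np.radians(31))*np.cos(th),-np.sin(np.radians(31))*np.sin(th),np.cos(np.radians(31))])
    m=((br>200)&(hsv[...,1]<40)&(W[...,0]>300)&(W[...,0]<680)&(abs(W[...,1]+10)<130)&(W[...,2]>60)).astype(np.uint8)
    k=max(cv2.findContours(m,0,1)[0],key=cv2.contourArea)[:,0]
    P=np.array([ray(C,*q,64) for q in k])[:,:2]; r=cv2.minAreaRect(P.astype(np.float32)); print('plate rect',np.round(r[0],1),np.round(r[1],1),round(r[2],1))
save(c,'top2',(280,170,440,290),5)
E
```

```text
3.6 [ 501.  -257.4  140.6] 43.6918243846371 9.99989703297615
top disc 521 [320.1 203.5] [40.5 55.4] at z 68 [ 5.527e+02 -1.000e-01  6.800e+01]
ring pts 41 [551.8 -17.8  77.5] [174. 202. 245. 245. 246.]
plate rect [545.5 -18. ] [166.1 128.7] 81.5
scene disc 537 [312.5 216.3] [43.6 71.1] at z 68 [582.6  -5.7  68. ]
ring pts 61 [550.9 -15.7  77.6] [158. 198. 240. 240. 242.]
plate rect [541.4 -12.7] [166.4 131.2] 82.0
```

Request:
servo_tool([
  [[0.01, 0.04, 0, 0, 0, 0, 0.6], [0.025, 0.11, 0, 0, 0, 0, 0.6], [0.04, 0.19, 0, 0, 0, 0, 0.6], [0.055, 0.27, 0, 0, 0, 0, 0.6], [0.07, 0.35, 0, 0, 0, 0, 0.6], [0.084, 0.42, 0, 0, 0, 0, 0.6], [0.094, 0.465, 0, 0, 0, 0, 0.6], [0.098, 0.48, -0.02, 0, 0, 0, 0.6], [0.098, 0.48, -0.06, 0, 0, 0, 0.6], [0.098, 0.48, -0.09, 0, 0, 0, 0.6]],
])

```text
clock: 4.7
eef_pos: [549.2, -17.6, 92.6]
eef_rot: [-3.139, 0.0, 1.36]
wrist_force: [-0.1, 0.0, 0.1]
finger_gap: 43.6
finger_force: 10.0
```

```bash
python3 - <<'E'
from h import *
st=manip.read_state(); print(st['clock'],st['eef_pos'].round(1),st['finger_gap'],st['finger_force'])
c=shot('top');s=shot('scene')
a=c['frame'][...,::-1][170:260,280:390]; b=s['frame'][...,::-1][170:260,280:390]
cv2.imwrite('pics/m2.png',np.hstack([cv2.resize(x,(396,324),interpolation=2) for x in (a,b)]))
E
```

```text
4.7 [549.2 -17.6  92.6] 43.61824078908988 9.999930113554
```

View pics/m2.png

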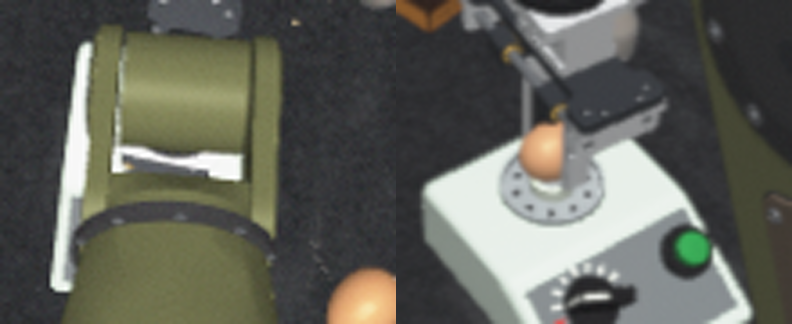

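The egg, at (545,152) in the right half, hangs just above the ring, which is centred near (549,186). I'll check the offset in the same camera, so that calibration error cancels.

```bash
python3 - <<'E'
from h import *
from scipy.optimize import least_squares
s=load('scene'); W=cloud(s); hsv=cv2.cvtColor(s['frame'],cv2.COLOR_RGB2HSV)
m=(hsv[...,0]<22)&(hsv[...,1]>60)&(hsv[...,2]>90)&(np.hypot(W[...,0]-549,W[...,1]+18)<45)&(W[...,2]>84)
m=cv2.erode(m.astype(np.uint8),np.ones((3,3)))>0
P=W[m]; a=1.359; ax=np.array([np.cos(a),np.sin(a),0])
def f(c):
    d=P-c; t=d@ax; q=d-np.outer(t,ax); return (np.sqrt((t/28.5)**2+(np.linalg.norm(q,axis=1)/22)**2)-1)*22
r=least_squares(f,[549,-18,110],loss='soft_l1'); print(m.sum(),r.x.round(1),np.std(r.fun).round(2))
# disc fit in scene: lip/disc by hull, plate gray
reg=(abs(W[...,2]-66)<5)&(np.hypot(W[...,0]-550,W[...,1]+16)<60)
d=reg&(hsv[...,2]<225)&(hsv[...,2]>120)
Q=W[d]; print('disc pts',d.sum(),Q[:,:2].min(0).round(1),Q[:,:2].max(0).round(1))
(cx,cy),R=cv2.minEnclosingCircle(Q[:,:2].astype(np.float32)); print(cx,cy,R)
E
```

```text
87 [548.  -15.6 108.9] 1.31
disc pts 282 [507.8 -69. ] [608.7  25.1]
558.7977905273438 -18.53533935546875 50.976375579833984
```

Request:
servo_tool([
  [[0.001, 0, -0.004, 0, 0, 0, 0.6], [0.001, 0, -0.01, 0, 0, 0, 0.6], [0.001, 0, -0.016, 0, 0, 0, 0.6], [0.001, 0, -0.021, 0, 0, 0, 0.6], [0.001, 0, -0.024, 0, 0, 0, 0.6], [0.001, 0, -0.025, 0, 0, 0, 0.6], [0.001, 0, -0.025, 0, 0, 0, 0.6]],
])

```text
clock: 5.5
eef_pos: [550.4, -17.3, 82.5]
eef_rot: [3.142, 0.0, 1.359]
wrist_force: [-0.3, 0.2, -1.3]
finger_gap: 43.8
finger_force: 10.0
```

Request:
servo_tool([
  [[0, 0, -0.001, 0, 0, 0, 0.6], [0, 0, -0.002, 0, 0, 0, 0.6], [0, 0, -0.003, 0, 0, 0, 0.6], [0, 0, -0.003, 0, 0, 0, 0.6]],
])

```text
clock: 5.9
eef_pos: [550.5, -17.3, 81.0]
eef_rot: [3.142, 0.0, 1.359]
wrist_force: [0.1, -1.5, 1.1]
finger_gap: 44.0
finger_force: 10.0
```

Request:
servo_tool([
  [[0, 0, -0.001, 0, 0, 0, 0.6], [0, 0, -0.002, 0, 0, 0, 0.6], [0, 0, -0.002, 0, 0, 0, 0.6]],
])

```text
clock: 6.2
eef_pos: [550.5, -17.5, 80.4]
eef_rot: [3.141, 0.0, 1.359]
wrist_force: [-1.7, -1.5, 5.0]
finger_gap: 43.5
finger_force: 10.0
```

Contact is felt (5 N up). Opening slowly.

Request:
servo_tool([
  [[0, 0, 0, 0, 0, 0, 0.53], [0, 0, 0, 0, 0, 0, 0.51], [0, 0, 0, 0, 0, 0, 0.48], [0, 0, 0, 0, 0, 0, 0.42], [0, 0, 0, 0, 0, 0, 0.36], [0, 0, 0, 0, 0, 0, 0.3], [0, 0, 0, 0, 0, 0, 0.3]],
])

```text
clock: 6.9
eef_pos: [550.4, -17.3, 79.9]
eef_rot: [3.142, -0.0, 1.359]
wrist_force: [0.0, 1.1, -0.4]
finger_gap: 65.8
finger_force: 0.0
```

```bash
cat >> h.py <<'E'
def egg(axis=1.359):
    from scipy.optimize import least_squares
    s=shot('scene'); W=cloud(s); hsv=cv2.cvtColor(s['frame'],cv2.COLOR_RGB2HSV)
    m=(hsv[...,0]<22)&(hsv[...,1]>60)&(hsv[...,2]>90)&(np.hypot(W[...,0]-549,W[...,1]+18)<45)&(W[...,2]>80)
    m=cv2.erode(m.astype(np.uint8),np.ones((3,3)))>0; P=W[m]
    def f(c):
        d=P-c[:3]; ax=np.array([np.cos(c[3]),np.sin(c[3]),0]);t=d@ax; q=d-np.outer(t,ax); return (np.sqrt((t/28.5)**2+(np.linalg.norm(q,axis=1)/22)**2)-1)*22
    r=least_squares(f,[549,-18,98,axis],loss='soft_l1'); print('egg',m.sum(),r.x.round(2),np.std(r.fun).round(2)); return s
E
python3 - <<'E'
from h import *
st=manip.read_state(); print(st['clock'],st['eef_pos'].round(1),st['finger_gap'],st['finger_force'],st['wrist_force'].round(1))
egg()
E
```

```text
6.9 [550.4 -17.3  79.9] 65.80149815607749 0.0 [ 0.   1.1 -0.4]
egg 104 [551.44 -15.02 100.01   1.62] 1.6
```

Request:
servo_tool([
  [[0, 0, 0.04, 0, 0, 0, 0.2], [0, 0, 0.12, 0, 0, 0, 0.2], [-0.01, 0.03, 0.2, 0, 0, 0, 0.2], [-0.04, 0.12, 0.22, 0, 0, 0, 0.2], [-0.07, 0.21, 0.22, 0, 0, 0, 0.2], [-0.1, 0.3, 0.22, 0, 0, 0, 0.2], [-0.13, 0.39, 0.22, 0, 0, 0, 0.2], [-0.16, 0.48, 0.22, 0, 0, 0, 0.2], [-0.18, 0.56, 0.22, 0, 0, 0, 0.2], [-0.19, 0.627, 0.22, 0, 0, 0, 0.2]],
])

```text
clock: 7.95
eef_pos: [454.3, 298.3, 190.2]
eef_rot: [3.141, -0.0, 1.361]
wrist_force: [-0.1, -0.7, 0.6]
finger_gap: 75.3
finger_force: 0.0
```

```bash
python3 - <<'E'
from h import *
st=manip.read_state(); print(st['clock'],st['eef_pos'].round(1),st['joints'].round(2))
s=egg(); c=shot('top')
a=c['frame'][...,::-1][170:260,200:400]; b=s['frame'][...,::-1][180:345,200:400]
cv2.imwrite('pics/m3.png',np.vstack([cv2.resize(x,None,fx=f,fy=f,interpolation=2) for x,f in((a,2.3),(b,2.3))]))
E
```

```text
7.95 [454.3 298.3 190.2] [0.51 0.3  1.56 0.   1.28 0.72]
egg 0 [549.   -18.    98.     1.36] nan
  ret = _var(a, axis=axis, dtype=dtype, out=out, ddof=ddof,
  arrmean = um.true_divide(arrmean, div, out=arrmean,
  ret = ret.dtype.type(ret / rcount)
```

View pics/m3.png

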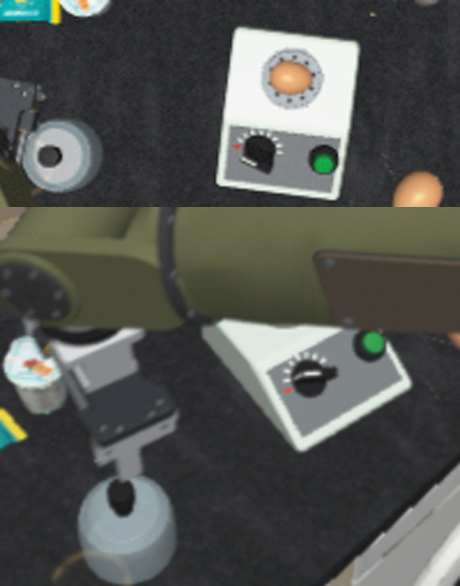

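The top half shows the egg seated in the ring, at (291,77). The gripper is above the lid knob, which is at (122,497) in the lower half. Descending.

Request:
servo_tool([
  [[0, 0, -0.05, 0, 0, 0, 0.2], [0, 0, -0.12, 0, 0, 0, 0.2], [0, 0, -0.18, 0, 0, 0, 0.2], [0, 0, -0.21, 0, 0, 0, 0.2], [0, 0, -0.226, 0, 0, 0, 0.2], [0, 0, -0.226, 0, 0, 0, 0.2], [0, 0, -0.226, 0, 0, 0, 0.2]],
])

```text
clock: 8.75
eef_pos: [455.9, 296.2, 77.8]
eef_rot: [3.141, -0.001, 1.359]
wrist_force: [0.5, -0.3, -0.1]
finger_gap: 75.1
finger_force: 0.0
```

```bash
python3 - <<'E'
from h import *
st=manip.read_state(); print(st['clock'],st['eef_pos'].round(1),st['wrist_force'].round(1))
c=shot('top');s=shot('scene')
a=c['frame'][...,::-1][205:270,180:280]; b=s['frame'][...,::-1][260:360,200:300]
cv2.imwrite('pics/m4.png',np.hstack([cv2.resize(a,(400,260),interpolation=2),cv2.resize(b,(400,400),interpolation=2)[:260]]))
E
```

```text
8.75 [455.9 296.2  77.8] [ 0.5 -0.3 -0.1]
```

View pics/m4.png

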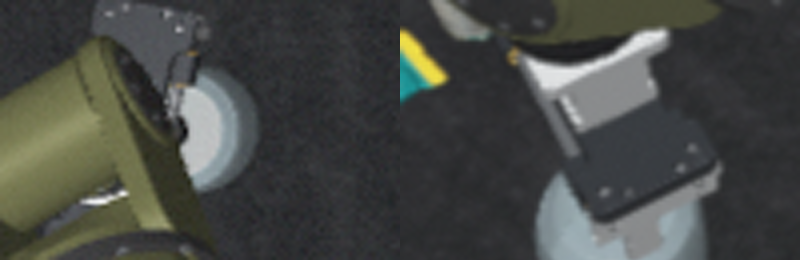

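The gripper straddles the knob and nothing has been touched. Closing.

Request:
servo_tool([
  [[0, 0, 0, 0, 0, 0, 0.5], [0, 0, 0, 0, 0, 0, 0.6], [0, 0, 0, 0, 0, 0, 0.66], [0, 0, 0, 0, 0, 0, 0.8], [0, 0, 0, 0, 0, 0, 0.8], [0, 0, 0, 0, 0, 0, 0.8], [0, 0, 0, 0, 0, 0, 0.8], [0, 0, 0, 0, 0, 0, 0.8]],
], newtons=30)

```text
clock: 9.65
eef_pos: [455.4, 296.2, 76.9]
eef_rot: [-3.142, 0.0, 1.359]
wrist_force: [-0.6, 0.5, -0.4]
finger_gap: 27.2
finger_force: 30.0
```

Request:
servo_tool([
  [[0, 0, 0.02, 0, 0, 0, 0.8], [0, 0, 0.08, 0, 0, 0, 0.8], [0, 0, 0.15, 0, 0, 0, 0.8], [0, 0, 0.22, 0, 0, 0, 0.8], [0.01, -0.03, 0.27, 0, 0, 0, 0.8], [0.04, -0.12, 0.28, 0, 0, 0, 0.8], [0.07, -0.21, 0.28, 0, 0, 0, 0.8], [0.1, -0.3, 0.28, 0, 0, 0, 0.8], [0.12, -0.38, 0.28, 0, 0, 0, 0.8], [0.13, -0.43, 0.28, 0, 0, 0, 0.8]],
])

```text
clock: 10.65
eef_pos: [520.8, 78.6, 217.7]
eef_rot: [3.141, 0.0, 1.358]
wrist_force: [0.2, -0.6, -1.3]
finger_gap: 27.0
finger_force: 30.0
```

Request:
servo_tool([
  [[0.02, -0.07, 0, 0, 0, 0, 0.8], [0.04, -0.13, 0, 0, 0, 0, 0.8], [0.055, -0.18, 0, 0, 0, 0, 0.8], [0.059, -0.197, 0, 0, 0, 0, 0.8], [0.059, -0.197, 0, 0, 0, 0, 0.8], [0.059, -0.197, 0, 0, 0, 0, 0.8]],
])

```text
clock: 11.25
eef_pos: [549.7, -16.5, 217.2]
eef_rot: [-3.142, -0.0, 1.36]
wrist_force: [-0.2, 0.7, -1.7]
finger_gap: 27.1
finger_force: 30.0
```

```bash
python3 - <<'E'
from h import *
st=manip.read_state(); print(st['clock'],st['eef_pos'].round(1),st['eef_rot'].round(3),st['finger_gap'],st['wrist_force'].round(1))
c=shot('top');s=shot('scene')
b=s['frame'][...,::-1][150:290,260:400]
cv2.imwrite('pics/m5.png',cv2.resize(b,(588,588),interpolation=2))
E
```

```text
11.25 [549.7 -16.5 217.2] [-3.142 -0.     1.36 ] 27.101464907610822 [-0.2  0.7 -1.7]
```

View pics/m5.png

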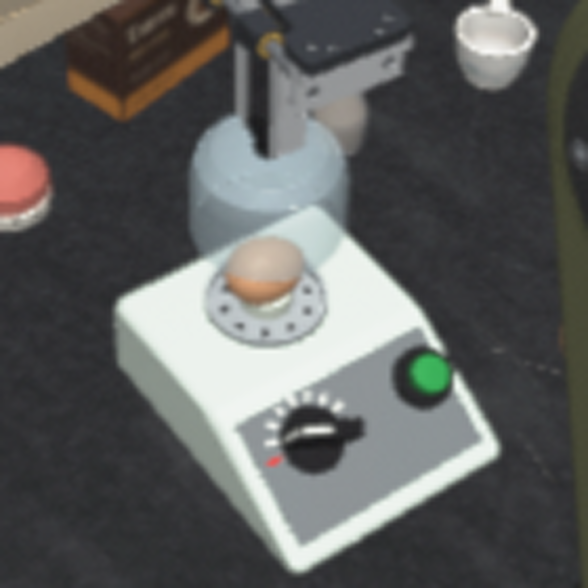

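The lid hangs straight in the grip, its dome edges at x=190 and 348 in the crop, above the egg at (263,272) and the disc at (266,302). A projection check on how well it's centred.

```bash
cat >> h.py <<'E'
def proj(c,p):
    f=200/np.tan(np.radians(float(c['vfov']))/2); T=c['cam_to_world']; q=T[:3,:3].T@(np.array(p,float)-T[:3,3])
    return np.array([q[0]/q[2]*f+float(c['cx']),q[1]/q[2]*f+float(c['cy'])])
E
python3 - <<'E'
from h import *
s=load('scene'); k=lambda p:((proj(s,p)-[260,150])*4.2).round(1)
for z in (141,175,205): print(z,'TCP axis',k([549.7,-16.5,z]),'seat est',k([550,-17.4,z]))
print('disc expected at TCP est',k([550,-17.4,66]),'ring',k([550,-17.4,78]))
print('d/dx',k([560,-17.4,66])-k([550,-17.4,66]),'d/dy',k([550,-7.4,66])-k([550,-17.4,66]))
# dome edges in image via column scan of saturation: bluish tint vs dark
f=s['frame'].astype(int)
for v in range(190,206,3):
    print(v,[(u,*f[v,u]) for u in (303,304,305,306,307,340,341,342,343,344,345)])
# cloud of dome surface
W=cloud(s); m=(np.hypot(W[...,0]-549,W[...,1]+16)<60)&(W[...,2]>145)&(W[...,2]<195)
P=W[m]; print(m.sum(), P.mean(0).round(1) if m.any() else '')
if m.sum()>30:
    from scipy.optimize import least_squares
    P=P[P[:,2]<190]
    r=least_squares(lambda c:np.hypot(P[:,0]-c[0],P[:,1]-c[1])-50,[549,-16],loss='soft_l1'); print(len(P),r.x.round(1),np.std(r.fun).round(1))
E
```

```text
141 TCP axis [267.3 222.3] seat est [268.  221.4]
175 TCP axis [268.2 184.8] seat est [269.  183.9]
205 TCP axis [269.1 150.3] seat est [269.8 149.4]
disc expected at TCP est [266.1 298.7] ring [266.4 286.8]
d/dx [-10.1  -8.3] d/dy [-10.9   7.6]
190 [(303, np.int64(48), np.int64(49), np.int64(51)), (304, np.int64(56), np.int64(60), np.int64(62)), (305, np.int64(87), np.int64(94), np.int64(98)), (306, np.int64(113), np.int64(123), np.int64(128)), (307, np.int64(132), np.int64(147), np.int64(152)), (340, np.int64(138), np.int64(153), np.int64(159)), (341, np.int64(120), np.int64(131), np.int64(137)), (342, np.int64(89), np.int64(95), np.int64(99)), (343, np.int64(61), np.int64(64), np.int64(66)), (344, np.int64(50), np.int64(51), np.int64(53)), (345, np.int64(51), np.int64(51), np.int64(54))]
193 [(303, np.int64(51), np.int64(51), np.int64(53)), (304, np.int64(59), np.int64(63), np.int64(65)), (305, np.int64(88), np.int64(95), np.int64(98)), (306, np.int64(106), np.int64(117), np.int64(121)), (307, np.int64(118), np.int64(132), np.int64(136)), (340, np.int64(126), np.int64(138), np.int
[... 1828 characters left out ...]
 (344, np.int64(52), np.int64(52), np.int64(55)), (345, np.int64(49), np.int64(50), np.int64(51))]
205 [(303, np.int64(49), np.int64(50), np.int64(53)), (304, np.int64(50), np.int64(51), np.int64(54)), (305, np.int64(72), np.int64(77), np.int64(81)), (306, np.int64(91), np.int64(98), np.int64(101)), (307, np.int64(99), np.int64(108), np.int64(112)), (340, np.int64(185), np.int64(201), np.int64(197)), (341, np.int64(171), np.int64(185), np.int64(182)), (342, np.int64(130), np.int64(139), np.int64(136)), (343, np.int64(79), np.int64(83), np.int64(82)), (344, np.int64(49), np.int64(50), np.int64(52)), (345, np.int64(48), np.int64(49), np.int64(51))]
543 [522.3  11.4 172.4]
468 [550.8 -15.3] 1.3
```

The dome axis measures (550.8,-15.3) and the ring about (550,-15.5) in the same camera, so it's centred within the play. Lowering.

Request:
servo_tool([
  [[0, 0, -0.03, 0, 0, 0, 0.8], [0, 0, -0.07, 0, 0, 0, 0.8], [0, 0, -0.105, 0, 0, 0, 0.8], [0, 0, -0.125, 0, 0, 0, 0.8], [0, 0, -0.135, 0, 0, 0, 0.8], [0, 0, -0.142, 0, 0, 0, 0.8], [0, 0, -0.148, 0, 0, 0, 0.8], [0, 0, -0.148, 0, 0, 0, 0.8]],
])

```text
clock: 12.15
eef_pos: [550.0, -17.3, 143.1]
eef_rot: [3.141, -0.0, 1.359]
wrist_force: [-0.8, 0.3, -1.2]
finger_gap: 27.1
finger_force: 30.0
```

Request:
servo_tool([
  [[0, 0, -0.002, 0, 0, 0, 0.8], [0, 0, -0.004, 0, 0, 0, 0.8], [0, 0, -0.004, 0, 0, 0, 0.8]],
])

```text
clock: 12.45
eef_pos: [550.0, -17.3, 141.0]
eef_rot: [3.142, -0.0, 1.359]
wrist_force: [-0.5, 0.3, -1.4]
finger_gap: 27.1
finger_force: 30.0
```

Request:
servo_tool([
  [[0, 0, -0.001, 0, 0, 0, 0.8], [0, 0, -0.002, 0, 0, 0, 0.8], [0, 0, -0.002, 0, 0, 0, 0.8]],
])

```text
clock: 12.75
eef_pos: [550.0, -17.3, 140.9]
eef_rot: [3.141, -0.0, 1.359]
wrist_force: [-4.5, 0.9, 8.3]
finger_gap: 27.1
finger_force: 30.0
```

Contact came at exactly the expected height, so the lid is seated. Releasing and lifting.

Request:
servo_tool([
  [[0, 0, 0, 0, 0, 0, 0.71], [0, 0, 0, 0, 0, 0, 0.6], [0, 0, 0, 0, 0, 0, 0.4], [0, 0, 0, 0, 0, 0, 0.25], [0, 0, 0, 0, 0, 0, 0.25], [0, 0, 0.03, 0, 0, 0, 0.25], [0, 0, 0.08, 0, 0, 0, 0.25], [0, 0, 0.13, 0, 0, 0, 0.25], [-0.1, 0, 0.16, 0, 0, 0, 0.25], [-0.2, 0, 0.16, 0, 0, 0, 0.25]],
])

```text
clock: 13.75
eef_pos: [451.7, -17.3, 220.9]
eef_rot: [3.14, -0.0, 1.36]
wrist_force: [0.6, -0.6, 0.5]
finger_gap: 70.4
finger_force: 0.0
```

```bash
python3 - <<'E'
from h import *
from scipy.optimize import least_squares
st=manip.read_state(); print(st['clock'],st['eef_pos'].round(1),st['joints'].round(2),st['wrist_force'].round(1))
c=shot('top');s=shot('scene'); W=cloud(s)
m=(np.hypot(W[...,0]-550,W[...,1]+16)<60)&(W[...,2]>80)&(W[...,2]<118); P=W[m]
r=least_squares(lambda c:np.hypot(P[:,0]-c[0],P[:,1]-c[1])-50,[549,-16],loss='soft_l1'); print('lid',m.sum(),r.x.round(1),np.std(r.fun).round(1))
# dial: fit theta & axis position by projecting bar-model in scene0 & top0 images (static), dark/white segmentation
th=np.radians(-8); l=np.radians(31)
R=np.array([[np.cos(th),-np.sin(th),0],[np.sin(th),np.cos(th),0],[0,0,1]]);n=R@[-np.sin(l),0,np.cos(l)]; up=R@[np.cos(l),0,np.sin(l)]; left=R@[0,1,0]
print('n',n.round(4),'up',up.round(4),'left',left.round(4))
for nm,C in (('scene',s),('top',c)):
    W=cloud(C); h=W@n; reg=(W[...,0]>340)&(W[...,0]<480)&(W[...,1]>-40)&(W[...,1]<60)&(W[...,2]>10)&(W[...,2]<110)
    pan=reg&(W[...,2]<60); hh=np.histogram(h[pan],np.arange(-230,-130,1)); 
    if not hh[0].any(): continue
    h0=hh[1][hh[0].argmax()]+.5; q=reg&(h-h0>30)&(h-h0<46); P=W[q]; br=C['frame'].max(-1)[q]
    if len(P)<5: continue
    A=np.stack([P@left,P@up,P@n-h0],1); r=cv2.minAreaRect(A[:,:2].astype(np.float32))
    e,V=np.linalg.eigh(np.cov(A[:,:2].T)); print(nm,'h0',h0,hh[0].max(),'n',len(P),'rect',np.round(r[0],1),np.round(r[1],1),round(r[2],1),'pca',np.degrees(np.arctan2(V[1,1],V[0,1])).round(1),np.sqrt(e).round(1),'hmax',np.percentile(A[:,2],[50,95]).round(1),'mean',A.mean(0).round(1))
    wt=br>110; print('white',wt.sum(),A[wt].mean(0).round(1),'dark',A[~wt].mean(0).round(1))
E
```

```text
13.75 [451.7 -17.3 220.9] [-0.12  0.06  1.76 -0.    1.31  0.09] [ 0.6 -0.6  0.5]
lid 365 [551.3 -16.3] 1.6
n [-0.51    0.0717  0.8572] up [ 0.8488 -0.1193  0.515 ] left [0.1392 0.9903 0.    ]
scene h0 -194.5 192 n 88 rect [ 94.1 408.3] [43.4 13.2] 22.8 pca -157.5 [ 3.9 13.2] hmax [38.  40.4] mean [ 95.1 408.5  37.6]
white 24 [103.1 412.9  38.5] dark [ 92.1 406.8  37.2]
top h0 -195.5 7 n 6 rect [ 84.2 406.4] [13.8  0.6] 82.0 pca 83.1 [0.2 5.3] hmax [39.6 42.1] mean [ 84.5 408.4  38.8]
white 0 [nan nan nan] dark [ 84.5 408.4  38.8]<stdin>:19: RuntimeWarning: Mean of empty slice.
  ret = um.true_divide(
```

The lid is on and concentric: (551.3,-16.3) against the seat. The dial bar measures 43.4x13.2 mm at 22.5° from left, so it's at position 1 and needs +5 clicks (112.5°). Now to compute the approach pose.

```bash
cat >> h.py <<'E'
from scipy.spatial.transform import Rotation as Ro
_t=np.radians(-8);_l=np.radians(31)
_R=np.array([[np.cos(_t),-np.sin(_t),0],[np.sin(_t),np.cos(_t),0],[0,0,1]])
n=_R@[-np.sin(_l),0,np.cos(_l)]; up=_R@[np.cos(_l),0,np.sin(_l)]; left=_R@[0,1,0]
def tgt(deg):  # tool rotation with closing line across a bar at deg from left toward up
    a=np.radians(deg); y=up*np.cos(a)-left*np.sin(a); z=-n; return Ro.from_matrix(np.stack([np.cross(y,z),y,z],1))
E
python3 - <<'E'
from h import *
R0=Ro.from_euler('xyz',[np.pi,0,1.3596]); p0=np.array([449.9,-17.3,219.9])
G=np.array([442,31.4,71.8]); T=tgt(22.5)
print('rv/pi',((T*R0.inv()).as_rotvec()/np.pi).round(4),'deg',np.degrees((T*R0.inv()).magnitude()))
for d in (84,14): P=G+n*(d-33); print(d,P.round(1),((P-p0)/500).round(4))
print('n/500 per mm',(n/500).round(6))
r=Ro.from_rotvec(-np.radians(112.5)*n).as_rotvec()/np.pi; print('turn',r.round(4))
print(manip.read_state()['eef_pos'].round(1),T.as_euler('xyz').round(3))
E
```

```text
rv/pi [ 0.0036 -0.1729 -0.0997] deg 35.93358697071332
84 [416.   35.1 115.5] [-0.0678  0.1047 -0.2088]
14 [451.7  30.   55.5] [ 0.0036  0.0947 -0.3288]
n/500 per mm [-0.00102   0.000143  0.001714]
turn [ 0.3188 -0.0448 -0.5357]
[447.7 -17.  219.8] [ 2.635 -0.198  1.09 ]
```

Request:
servo_tool([
  [[-0.04, 0.03, -0.03, 0.001, -0.04, -0.025, 0.45], [-0.068, 0.08, -0.08, 0.002, -0.09, -0.05, 0.45], [-0.068, 0.105, -0.14, 0.003, -0.13, -0.08, 0.45], [-0.068, 0.105, -0.19, 0.004, -0.173, -0.1, 0.45], [-0.068, 0.105, -0.209, 0.004, -0.173, -0.1, 0.45], [-0.068, 0.105, -0.209, 0.004, -0.173, -0.1, 0.45], [-0.068, 0.105, -0.209, 0.004, -0.173, -0.1, 0.45], [-0.068, 0.105, -0.209, 0.004, -0.173, -0.1, 0.45]],
])

```text
clock: 14.65
eef_pos: [419.1, 35.1, 116.6]
eef_rot: [2.634, -0.2, 1.089]
wrist_force: [0.6, 0.4, 0.6]
finger_gap: 51.8
finger_force: 0.0
```

```bash
python3 - <<'E'
from h import *
from scipy.optimize import least_squares
st=manip.read_state(); print(st['clock'],st['eef_pos'].round(1),st['eef_rot'].round(3),st['joints'].round(3),st['wrist_force'].round(1))
s=shot('scene');c=shot('top')
cv2.imwrite('pics/m6.png',cv2.resize(s['frame'][190:290,270:390,::-1],(720,600),interpolation=2))
E
```

```text
14.65 [419.1  35.1 116.6] [ 2.634 -0.2    1.089] [ 0.063 -0.135  2.325 -0.249  0.43   0.795] [0.6 0.4 0.6]
```

Gripping this way round would run joint 6 out of range (0.80 + 1.96). The half-turned grasp starts near -2.35 and ends near -0.4, so I'll turn the tool 180° about its axis here.

Request:
servo_tool([
  [[0, 0, 0, -0.255, 0.0359, 0.4286, 0.45], [0, 0, 0, -0.255, 0.0359, 0.4286, 0.45], [0, 0, 0, -0.255, 0.0359, 0.4286, 0.45], [0, 0, 0, -0.255, 0.0359, 0.4286, 0.45], [0, 0, 0, -0.255, 0.0359, 0.4286, 0.45], [0, 0, 0, -0.255, 0.0359, 0.4286, 0.45], [0, 0, 0, -0.255, 0.0359, 0.4286, 0.45], [0, 0, 0, -0.255, 0.0359, 0.4286, 0.45], [0, 0, 0, -0.255, 0.0359, 0.4286, 0.45], [0, 0, 0, -0.255, 0.0359, 0.4286, 0.45]],
])

```text
clock: 15.75
eef_pos: [418.5, 35.0, 115.9]
eef_rot: [2.882, 0.479, 2.479]
wrist_force: [-0.1, -0.2, 0.7]
finger_gap: 51.5
finger_force: 0.0
```

Request:
servo_tool([
  [[0, 0, 0, -0.255, 0.0359, 0.4286, 0.45], [0, 0, 0, -0.255, 0.0359, 0.4286, 0.45], [0, 0, 0, -0.255, 0.0359, 0.4286, 0.45], [0, 0, 0, -0.255, 0.0359, 0.4286, 0.45], [0, 0, 0, -0.255, 0.0359, 0.4286, 0.45], [0, 0, 0, -0.255, 0.0359, 0.4286, 0.45], [0, 0, 0, -0.255, 0.0359, 0.4286, 0.45], [0, 0, 0, -0.255, 0.0359, 0.4286, 0.45], [0, 0, 0, -0.255, 0.0359, 0.4286, 0.45], [0, 0, 0, -0.255, 0.0359, 0.4286, 0.45]],
])

```text
clock: 16.75
eef_pos: [418.5, 35.0, 115.9]
eef_rot: [-2.663, 0.262, -2.176]
wrist_force: [-0.4, -0.2, -0.2]
finger_gap: 51.3
finger_force: 0.0
```

```bash
python3 - <<'E'
from h import *
st=manip.read_state(); print(st['clock'],st['eef_pos'].round(1),st['joints'].round(3),st['qd'].round(2))
Rm=Ro.from_euler('xyz',st['eef_rot']); Rt=tgt(22.5)*Ro.from_euler('z',180,degrees=True)
print('remaining rv/pi',((Rt*Rm.inv()).as_rotvec()/np.pi).round(4), 'deg about n',np.degrees((Rt*Rm.inv()).as_rotvec()@n))
G=np.array([442,31.4,71.8]); P=G+n*(14-33); print(P.round(1),((P-st['eef_pos'])/500).round(4), ((st['eef_pos']-G)@np.stack([left,up,n],1)).round(1))
E
```

```text
16.75 [418.5  35.  115.9] [ 0.064 -0.134  2.326 -0.256  0.431 -2.203] [ 0.    0.    0.   -0.   -0.   -1.49]
remaining rv/pi [-0.0219  0.0031  0.0376] deg about n 7.855944873345415
[451.7  30.   55.5] [ 0.0664 -0.01   -0.1209] [ 0.3  2.4 50.1]
```

Request:
servo_tool([
  [[0.01, -0.002, -0.02, -0.0232, 0.0033, 0.039, 0.45], [0.025, -0.004, -0.05, -0.0232, 0.0033, 0.039, 0.45], [0.04, -0.006, -0.075, -0.0232, 0.0033, 0.039, 0.45], [0.04, -0.006, -0.075, -0.0232, 0.0033, 0.039, 0.45], [0.04, -0.006, -0.075, -0.0232, 0.0033, 0.039, 0.45]],
])

```text
clock: 17.25
eef_pos: [438.1, 32.1, 78.2]
eef_rot: [-2.635, 0.197, -2.053]
wrist_force: [-0.6, 0.8, -0.1]
finger_gap: 52.1
finger_force: 0.0
```

```bash
cat > rel.py <<'E'
from h import *
import sys
st=manip.read_state(); print(st['clock'],st['eef_pos'].round(1),st['joints'].round(3),st['wrist_force'].round(1))
Rm=Ro.from_euler('xyz',st['eef_rot']); Rt=tgt(float(sys.argv[1]))*Ro.from_euler('z',180,degrees=True)
print('remaining rv/pi',((Rt*Rm.inv()).as_rotvec()/np.pi).round(4), 'deg about n',np.degrees((Rt*Rm.inv()).as_rotvec()@n))
G=np.array([442,31.4,71.8]); P=G+n*(14-33); print(P.round(1),((P-st['eef_pos'])/500).round(4), 'rel grip l,u,n',((st['eef_pos']-P)@np.stack([left,up,n],1)).round(1))
E
python3 rel.py 22.5
```

```text
17.25 [438.1  32.1  78.2] [ 0.051  0.007  2.314 -0.335  0.305 -2.264] [-0.6  0.8 -0.1]
remaining rv/pi [ 0.0003 -0.0003  0.0003] deg about n 0.015847357116589644
[451.7  30.   55.5] [ 0.0272 -0.0041 -0.0454] rel grip l,u,n [ 0.1 -0.1 26.5]
```

Request:
servo_tool([
  [[0.01, -0.0015, -0.017, 0, 0, 0, 0.45], [0.02, -0.003, -0.034, 0, 0, 0, 0.45], [0.026, -0.004, -0.0445, 0, 0, 0, 0.45], [0.026, -0.004, -0.0445, 0, 0, 0, 0.45], [0.026, -0.004, -0.0445, 0, 0, 0, 0.45]],
])

```text
clock: 17.75
eef_pos: [451.0, 30.2, 56.1]
eef_rot: [-2.635, 0.197, -2.052]
wrist_force: [0.9, -0.3, 0.4]
finger_gap: 51.7
finger_force: 0.0
```

```bash
python3 rel.py 22.5
```

```text
17.75 [451.   30.2  56.1] [ 0.042  0.094  2.298 -0.416  0.236 -2.186] [ 0.9 -0.3  0.4]
remaining rv/pi [ 0.0003 -0.0001  0.0002] deg about n 0.00840050657671243
[451.7  30.   55.5] [ 0.0013 -0.0003 -0.0012] rel grip l,u,n [ 0.1 -0.3  0.8]
```

Close on the bar.

Request:
servo_tool([
  [[0, 0, 0, 0, 0, 0, 0.65], [0, 0, 0, 0, 0, 0, 0.75], [0, 0, 0, 0, 0, 0, 0.82], [0, 0, 0, 0, 0, 0, 0.95], [0, 0, 0, 0, 0, 0, 0.95], [0, 0, 0, 0, 0, 0, 0.95], [0, 0, 0, 0, 0, 0, 0.95]],
], newtons=25)

```text
clock: 18.45
eef_pos: [451.1, 30.2, 55.7]
eef_rot: [-2.635, 0.197, -2.052]
wrist_force: [0.4, -0.1, 1.2]
finger_gap: 12.7
finger_force: 25.0
```

Request:
servo_tool([
  [[0, 0, 0, 0.0213, -0.003, -0.0357, 0.95], [0, 0, 0, 0.0425, -0.006, -0.0714, 0.95], [0, 0, 0, 0.0638, -0.009, -0.1071, 0.95], [0, 0, 0, 0.085, -0.012, -0.1428, 0.95], [0, 0, 0, 0.1063, -0.015, -0.1786, 0.95], [0, 0, 0, 0.1275, -0.0179, -0.2143, 0.95], [0, 0, 0, 0.1488, -0.0209, -0.25, 0.95], [0, 0, 0, 0.17, -0.0239, -0.2857, 0.95], [0, 0, 0, 0.1913, -0.0269, -0.3214, 0.95], [0, 0, 0, 0.2125, -0.0299, -0.3571, 0.95]],
])

```text
clock: 19.45
eef_pos: [451.4, 29.3, 56.0]
eef_rot: [3.061, 0.535, 2.843]
wrist_force: [2.6, -15.5, 2.4]
finger_gap: 12.7
finger_force: 25.0
```

```bash
python3 rel.py 135
```

```text
19.45 [451.4  29.3  56. ] [ 0.04   0.095  2.297 -0.409  0.235 -0.881] [  2.6 -15.5   2.4]
remaining rv/pi [ 0.1055 -0.0152 -0.1768] deg about n -37.16735637748626
[451.7  30.   55.5] [ 0.0005  0.0014 -0.001 ] rel grip l,u,n [-0.7  0.1  0.5]
```

Request:
servo_tool([
  [[0, -0.001, 0, 0.0213, -0.003, -0.0357, 0.95], [0, -0.002, 0, 0.0425, -0.006, -0.0714, 0.95], [0, -0.002, 0, 0.0638, -0.009, -0.1071, 0.95], [0, -0.002, 0, 0.085, -0.012, -0.1428, 0.95], [0, -0.002, 0, 0.1063, -0.015, -0.1786, 0.95], [0, -0.002, 0, 0.1063, -0.015, -0.1786, 0.95], [0, -0.002, 0, 0.1063, -0.015, -0.1786, 0.95]],
])

```text
clock: 20.15
eef_pos: [451.2, 28.7, 55.9]
eef_rot: [2.74, 0.372, 2.139]
wrist_force: [-2.0, -8.0, 4.2]
finger_gap: 12.7
finger_force: 25.0
```

```bash
python3 rel.py 135
```

```text
20.15 [451.2  28.7  55.9] [ 0.037  0.095  2.298 -0.401  0.233 -0.242] [-2.  -8.   4.2]
remaining rv/pi [-0.0001 -0.0001  0.0002] deg about n 0.04219110809093383
[451.7  30.   55.5] [ 0.001   0.0027 -0.0008] rel grip l,u,n [-1.4 -0.1  0.5]
```

Request:
servo_tool([
  [[0, 0, 0, 0, 0, 0, 0.8], [0, 0, 0, 0, 0, 0, 0.6], [0, 0, 0, 0, 0, 0, 0.5], [0, 0, 0, 0, 0, 0, 0.5], [-0.01, 0.0014, 0.017, 0, 0, 0, 0.5], [-0.03, 0.004, 0.05, 0, 0, 0, 0.5], [-0.05, 0.007, 0.084, 0, 0, 0, 0.5], [-0.061, 0.0086, 0.103, 0, 0, 0, 0.5], [-0.061, 0.0086, 0.103, 0, 0, 0, 0.5]],
])

```text
clock: 21.05
eef_pos: [420.8, 33.7, 108.4]
eef_rot: [2.737, 0.373, 2.14]
wrist_force: [-0.6, -0.0, -0.2]
finger_gap: 46.9
finger_force: 0.0
```

```bash
cat > dial.py <<'E'
from h import *
st=manip.read_state(); print(st['clock'],st['eef_pos'].round(1),st['joints'].round(3),st['wrist_force'].round(1))
for nm in ('scene','top'):
    C=shot(nm); W=cloud(C); h=W@n; reg=(W[...,0]>340)&(W[...,0]<480)&(W[...,1]>-10)&(W[...,1]<70)&(W[...,2]>10)&(W[...,2]<100)
    h0=-194.5; q=reg&(h-h0>30)&(h-h0<46); P=W[q]; br=C['frame'].max(-1)[q]
    if len(P)<8: print(nm,len(P)); continue
    A=np.stack([P@left,P@up,P@n-h0],1); r=cv2.minAreaRect(A[:,:2].astype(np.float32)); e,V=np.linalg.eigh(np.cov(A[:,:2].T))
    wt=br>110
    print(nm,len(P),'rect',np.round(r[0],1),np.round(r[1],1),round(r[2],1),'pca',np.degrees(np.arctan2(V[1,1],V[0,1])).round(1),'white',wt.sum(),A[wt].mean(0).round(1),'dark',A[~wt].mean(0).round(1))
    g=C['frame'].astype(int); m=(g[...,1]>g[...,0]+40)&(g[...,1]>g[...,2]+30)&(W[...,0]>390)&(W[...,0]<480)&(abs(W[...,1]+58)<30)
    Q=W[m]; B=np.stack([Q@left,Q@up,Q@n-h0],1); 
    if len(Q)>10: t=B[B[:,2]>np.median(B[:,2])-3]; print('btn',len(t),t.mean(0).round(1),np.median(B[:,2]).round(1),cv2.minEnclosingCircle(t[:,:2].astype(np.float32)))
E
python3 dial.py
```

```text
21.05 [420.8  33.7 108.4] [ 0.057 -0.112  2.33  -0.258  0.4   -0.378] [-0.6 -0.  -0.2]
scene 65 rect [ 98.5 403.8] [13.2 30.2] 45.6 pca 132.9 white 7 [ 88.  410.8  38.4] dark [100.6 403.1  37.1]
top 56 rect [ 90.5 410.2] [14.  39.9] 45.1 pca 134.1 white 13 [ 81.2 417.5  38.2] dark [ 91.1 410.2  36.5]
btn 44 [  2.2 409.6  20.2] 19.3 ((2.7132482528686523, 409.1046447753906), 12.443073272705078)
```

The dial reads about 134°, which is position 6 (135°), with the white pointer end up and to the right. The button is 88 mm to the right, its top near (435.3,-57.9,61.4). Moving above it with the fingers shut.

Request:
servo_tool([
  [[0, -0.01, 0, 0, 0, 0, 0.8], [-0.001, -0.06, -0.01, 0, 0, 0, 1], [-0.001, -0.12, -0.025, 0, 0, 0, 1], [-0.002, -0.16, -0.038, 0, 0, 0, 1], [-0.002, -0.179, -0.043, 0, 0, 0, 1], [-0.002, -0.179, -0.043, 0, 0, 0, 1], [-0.002, -0.179, -0.043, 0, 0, 0, 1], [-0.002, -0.179, -0.043, 0, 0, 0, 1]],
])

```text
clock: 21.95
eef_pos: [419.6, -55.5, 85.5]
eef_rot: [2.74, 0.372, 2.141]
wrist_force: [1.1, -0.1, 0.1]
finger_gap: 0.6
finger_force: 0.0
```

```bash
cat > btn.py <<'E'
from h import *
st=manip.read_state(); print(st['clock'],st['eef_pos'].round(1),st['joints'].round(3),st['wrist_force'].round(1),st['finger_gap'])
B=np.array([435.3,-57.9,61.4]); print('to button top',((B-st['eef_pos'])/500).round(4),'rel l,u,n',((st['eef_pos']-B)@np.stack([left,up,n],1)).round(1))
print('tilt deg',np.degrees(np.arccos(-Ro.from_euler('xyz',st['eef_rot']).as_matrix()[:,2]@n)).round(2), 'F along n',(st['wrist_force']@n).round(1))
E
python3 btn.py
```

```text
21.95 [419.6 -55.5  85.5] [-0.258 -0.063  2.357  0.2    0.316 -1.077] [ 1.1 -0.1  0.1] 0.5639677363903741
to button top [ 0.0314 -0.0048 -0.0483] rel l,u,n [ 0.2 -1.2 28.9]
tilt deg 0.08 F along n -0.5
```

Request:
servo_tool([
  [[0.008, -0.001, -0.012, 0, 0, 0, 1], [0.016, -0.0025, -0.025, 0, 0, 0, 1], [0.025, -0.004, -0.038, 0, 0, 0, 1], [0.03, -0.0046, -0.046, 0, 0, 0, 1], [0.0314, -0.0048, -0.0483, 0, 0, 0, 1], [0.0314, -0.0048, -0.0483, 0, 0, 0, 1]],
])

```text
clock: 22.55
eef_pos: [435.1, -58.3, 61.2]
eef_rot: [2.74, 0.371, 2.14]
wrist_force: [-1.1, -0.1, 0.4]
finger_gap: 0.6
finger_force: 0.8
```

```bash
python3 btn.py
```

```text
22.55 [435.1 -58.3  61.2] [-0.253  0.042  2.336  0.259  0.234 -1.135] [-1.1 -0.1  0.4] 0.5753595276335756
to button top [0.0003 0.0008 0.0005] rel l,u,n [-0.4 -0.2 -0.1]
tilt deg 0.1 F along n 0.9
```

Press 6 mm in, step by step.

Request:
servo_tool([
  [[0.002, -0.0003, -0.0034, 0, 0, 0, 1], [0.004, -0.0006, -0.0068, 0, 0, 0, 1], [0.0061, -0.0009, -0.0103, 0, 0, 0, 1], [0.0061, -0.0009, -0.0103, 0, 0, 0, 1]],
])

```text
clock: 22.95
eef_pos: [438.2, -58.8, 56.3]
eef_rot: [2.74, 0.372, 2.14]
wrist_force: [-11.5, 2.4, 11.6]
finger_gap: 0.7
finger_force: 8.2
```

```bash
python3 btn.py
```

```text
22.95 [438.2 -58.8  56.3] [-0.252  0.063  2.332  0.276  0.218 -1.152] [-11.5   2.4  11.6] 0.6899207908297205
to button top [-0.0057  0.0017  0.0101] rel l,u,n [-0.5 -0.1 -5.9]
tilt deg 0.07 F along n 15.9
```

Request:
servo_tool([
  [[0.0008, -0.0001, -0.0013, 0, 0, 0, 1], [0.0008, -0.0001, -0.0013, 0, 0, 0, 1], [0.0008, -0.0001, -0.0013, 0, 0, 0, 1]],
])

```text
clock: 23.25
eef_pos: [438.4, -58.8, 56.1]
eef_rot: [2.74, 0.372, 2.14]
wrist_force: [-21.4, 2.6, 25.2]
finger_gap: 0.3
finger_force: 16.5
```

```bash
python3 btn.py
```

```text
23.25 [438.4 -58.8  56.1] [-0.252  0.064  2.332  0.278  0.216 -1.154] [-21.4   2.6  25.2] 0.3496571748443475
to button top [-0.0062  0.0017  0.0106] rel l,u,n [-0.4  0.  -6.2]
tilt deg 0.06 F along n 32.7
```

Hard stop reached at about 6 mm (33 N). Release and back off along the normal.

Request:
servo_tool([
  [[-0.005, 0.0007, 0.008, 0, 0, 0, 1], [-0.015, 0.002, 0.025, 0, 0, 0, 1], [-0.035, 0.005, 0.06, 0, 0, 0, 1], [-0.04, 0.005, 0.12, 0, 0, 0, 1], [-0.04, -0.06, 0.2, 0, 0, 0, 1], [-0.04, -0.15, 0.24, 0, 0, 0, 1], [-0.04, -0.24, 0.26, 0, 0, 0, 1], [-0.04, -0.33, 0.26, 0, 0, 0, 1], [-0.04, -0.4, 0.26, 0, 0, 0, 1], [-0.04, -0.4, 0.26, 0, 0, 0, 1]],
])

```text
clock: 24.25
eef_pos: [418.4, -262.5, 185.7]
eef_rot: [2.74, 0.373, 2.136]
wrist_force: [0.2, 0.2, -0.4]
finger_gap: 0.6
finger_force: 0.0
```

```bash
python3 dial.py; python3 - <<'E'
from h import *
from scipy.optimize import least_squares
c=load('top');s=load('scene'); W=cloud(s)
m=(np.hypot(W[...,0]-550,W[...,1]+16)<60)&(W[...,2]>80)&(W[...,2]<118); P=W[m]
r=least_squares(lambda c:np.hypot(P[:,0]-c[0],P[:,1]-c[1])-50,[549,-16],loss='soft_l1'); print('lid',m.sum(),r.x.round(1),np.std(r.fun).round(1))
a=cv2.resize(c['frame'][140:270,170:450,::-1],(800,371),interpolation=2); b=s['frame'][180:300,270:410,::-1]
cv2.imwrite('pics/m7.png',np.vstack([a,np.pad(cv2.resize(b,(266,228),interpolation=2),((0,0),(0,534),(0,0)))]))
E
```

```text
24.25 [ 418.4 -262.5  185.7] [-0.812 -0.044  2.054  0.486  0.752 -1.749] [ 0.2  0.2 -0.4]
scene 90 rect [ 94.  407.3] [14.1 42.8] 44.6 pca 134.4 white 19 [ 84.1 415.6  39.2] dark [ 97.7 406.4  37.2]
btn 64 [  6.4 407.6  20.6] 19.9 ((6.5739970207214355, 408.5504150390625), 13.559032440185547)
top 61 rect [ 90.4 410.2] [14.1 45. ] 46.6 pca 134.1 white 14 [ 83.1 416.4  38.9] dark [ 92.6 409.1  36.7]
btn 45 [  3.2 409.3  20. ] 19.3 ((2.921412706375122, 409.1258544921875), 12.505135536193848)
lid 364 [551.4 -16.6] 1.5
```

View pics/m7.png

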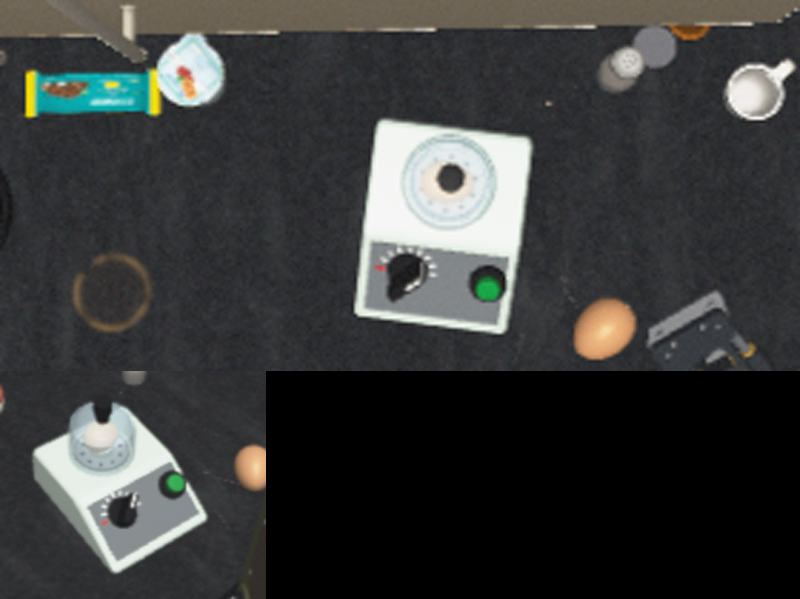

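The egg sits under the lid, at (450,180). The lid is concentric with the disc, the dial bar at (407,272) points to position 6, and the green button at (487,287) is back up. The bystanders haven't moved and the arm is clear, so I'm handing in.

```bash
python3 -c "
from cell import manip
print(manip.sign_off())"
```

```text
the job is handed in; nothing more can be done
None
```

The egg is seated on its ring with the lid on, the dial is at position 6, the start button was pressed fully and released, and the job was handed in at about 24 s of the 72 s allowed; the verdict was not shown.

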